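# Open the soldering bench's extraction fully

### The job

Get the fume extractor drawing at full before soldering: push the damper lever on the duct past its half-open notch all the way to the full-open stop, and press the fan's rocker switch on top of the box over to on, in whichever order you like. Only push and press, do not grip the lever's knob or force it, and do not shift the things standing around.

Things in the scene. Friction and masses are not known exactly. Their poses are not given: they have to be found in the camera images.
- extractor: Fume extractor, fixed; its place and yaw vary. Origin on the bench under the middle of the duct; x away from the robot, y along the duct towards the box, z up. Grey box spans x -110..130, y 90..310 mm, 220 high. An 80 mm duct (top 130 mm high) runs from it along -y to the inlet. The damper's notched quadrant plate (top 146 mm high) sits on the duct; the duct section with it is y -125..5 mm.
- inlet_rim (a point): Centre of the bell-mouth inlet's rim at the duct's end, 156 mm diameter, at y -260 mm of the extractor, 90 mm above the bench (rim's top 168 mm).
- damper_pivot (a point): Point on the lever's upright spindle axis, 180 mm above the bench. On the quadrant plate, 70 mm from this axis, stand two rubber-sleeved 8 mm stop pins, tops 157 mm high, one beyond each end of the lever's swing.
- damper_lever (a joint): Lever angle, rad, level swing about the spindle: 0 closed, pointing to the extractor's -x, across the duct; grows counter-clockwise seen from above; 0.785 half-open notch; 1.571 full-open stop, pointing along the duct to the inlet (-y). Starts at 0 to 0.05. About 9 N sideways at the knob takes it out of closed and again out of half-open; in between 2 N moves it and it stays where left.
- knob_mid (a point): Point on the knob's axis, 180 mm above the bench, 115 mm from the spindle axis; moves with the lever. The lever under it is a flat steel bar 22 mm wide, 6 mm thick, top 154 mm high, 124 mm long from the spindle; 60 mm out it carries a 17 mm spring-pin barrel whose pin reaches 177 mm high.
- damper_knob: Black upright cylindrical knob on the lever's end, 25 mm diameter, 42 mm tall, from 159 to 201 mm above the bench; it can spin on its stud. Origin at the centre of its underside.
- fan_rocker (a joint): Rocker switch of the fan, rad: 0 = off (as at the start), 0.35 = on. It snaps over past the middle (0.175) and stays. About 5 N pressed down at rocker_on turns it. Black, 42 x 25 mm, long along the extractor's x, in a metal bezel on the box's top; centre at x -62, y 180 mm of the extractor.
- rocker_on (a point): Point on top of the rocker's ON end, which is raised while off, ribbed, and the one nearer the robot (-x). Fixed to the box, 237 mm above the bench, 14 mm from the pivot line; the surface there goes down about 5 mm when pressed.
- solder_board: Stained soldering board 170 x 230 x 20 mm with a brass ornament and a charcoal block (top 44 mm) on it, fixed, before the bell mouth. Origin under its centre.
- flux_jar: Small amber jar, 46 mm diameter, 58 mm tall, loose; leave alone. Origin at the centre of its underside.
- gas_torch: Hand torch standing on its round foot, foot 68 mm, 132 mm tall, nozzle to its +x reaching 72 mm, loose; leave alone. Origin at the centre of its underside.
- parts_box: Clear lidded parts box 78 x 108 x 40 mm, loose; leave alone. Origin at the centre of its underside.
- third_hand: Tweezers on a stand, foot 60 mm, 96 mm tall, loose on the soldering board; leave alone. Origin at the centre of its underside.

How it is judged:
By the outcome, as a careful person would: the job done as asked, in the order asked, and still so for the second after the job is handed in, with the robot touching nothing.
It also fails if it takes over 51 s, if anything falls off the work surface, if the arm or the gripper's body presses on something with over 40 N, if the wrist force passes 120 N, or if a joint passes its speed limit or range.

### The arm

A 6-joint arm with a two-finger parallel gripper is mounted at the origin on the work surface. World frame = base frame: x ahead of the robot, y to its left, z up, the work surface at z = 0. Lengths are in mm, angles in rad, forces in N, time in s.
With the tool pointing down it reaches from about 275 to 725 mm from the base axis. Payload 15.9 kg.
Tool frame: the origin (TCP) lies midway between the tips of the shut fingers; the grasp point (between the pads) lies 19 mm behind it; x points along the fingers, y is the direction in which the jaws open and shut, and the axes are right-handed (so a half turn about x gives the same grasp; the last joint's range is limited). The gripper opens to 85 mm and grips with 20 to 120 N. Pads are 22 mm wide; open, the fingers measure 114 mm over their backs; the gripper's body (76 mm by 85 mm) begins 54 mm behind the grasp point. The pads swing forward as they close: fully open they stand 13 mm farther back than shut.
Start: joints at [1.218, 0.213, -0.034, 1.323, 0, 1.571], TCP at [172.757, 469.191, 210.906] pointing down, gripper open.
Joint ranges: [-2.98, 2.98], [-0.74, 1.72], [-1.14, 1.35], [-2.1, 2.04], [-1.57, 1.44], [-3.14, 3.14]. Speed limits (rad/s): [1.89, 1.89, 2.39, 2.57, 3.14, 3.14].

### API

Orientations are given as a rotation vector (axis times angle).
In Python, from cell import * gives the robot as it stands.
- The arm moves only by the tool move_arm, never from a script. Its argument "series" is a list of rows, each a list of 5 numbers: the opening, from 0 (shut) to 1 (fully open), then the shift along the tool's x, y, z in mm, then the turn about the tool's x in degrees. A call has 1 to 12 rows; each row shifts and turns the commanded pose from where the row before left it, along the tool's axes as they then stand; what a row does not reach is not made up. A row lasts 1/8 s, in which the tool goes at most 62.5 mm and 10.7 degrees, less where a joint would pass 70% of its speed; a pose out of reach is approached as far as the arm can. A call is refused whole if a number of a shift passes 62.5 or a number of a turn 10.7, either way. A call with a gripper value outside its range is refused whole. The fingers move at their own pace and stop on an object; the grip force is fixed at half the most. Time passes only in rows, so rows that do not move let the fingers close. It gives the time, the measured TCP pose, the force and the opening at its end, in the units of the state.
- get_obs(): the state, without advancing time (a new reading comes with each control period).
- get_image(name): name is "side" or "top"; returns a dict with "frame" (420x560x3 uint8, red, green, blue), "mtx" (3x3 intrinsics, pixels), "k1" (the pictures are not rectified: a ray, as slopes to the right and down, at radius r is drawn at 1 + k1 r^2 times it, then the intrinsics apply), "R" (3x3) and "t" (3): a world point X has camera coordinates R X + t. Camera axes: x right, y down, z forward; pixel columns grow to the right and rows downward; lengths in mm; the calibration is good to about 2 mm. A picture is of the moment at which its call begins. There is no depth.
- sign_off(): hands the job in, once; it reports no verdict.
Trained networks look in a picture, given as the dict that the camera call returned (one of the last four; its "shot" number tells which), for a name from the list of things; names that differ only in an ending like _2 or _b are one class to them, and where a whole thing is asked for, a point or a joint stands for the part that bears it (a point fixed in the world has none). Each returns a list of dicts, best first, with "p" (0 to 1); they miss things now and then, are a little off and sometimes report something else, mostly with a low value. They report only what shows in the picture. A call takes as long as a camera call.
- look_for(picture, target): "location" ([x, y, z] in mm, in the coordinates of the camera as it stood for that picture, good to about 4 mm: the middle of the surface that is visible of it).
- tip_of(picture, target): "location" ([x, y, z] in mm, in the coordinates of the camera as it stood for that picture, good to about 4 mm: a listed point, or the origin of a listed thing).
The state is a dict: "time_s": time; "qpos": joint angles; "joint_velocities": joint speeds; "tau": joint torques, N m; "position": TCP position; "eef_rot": TCP orientation; "ft_force": force on the tool from outside, world axes, zero at the start; "torque": the same for the moment, N m; "grip_width": finger opening in mm.
Only numpy, scipy, OpenCV 4.12 (cv2) and the standard library are available. Lean on these libraries where they do the work, as an engineer would, in place of code of your own. Each camera call takes 0.05 s, during which the arm holds its last target.

## Working session

There is one attempt and no reset: what is moved stays moved. The work goes in short steps, Python scripts to look and compute and a tool call to move; the robot and the scene stay as the last step left them, time stands still between calls to the robot, and variables do not carry over. Pictures are saved under pics/ and viewed, and the job is handed in when it is done.

Besides the shell and the picture viewer there is one more tool, called as name(argument=value, ...), one argument or row to a line, values as JSON. move_arm: Moves the arm, as the interface text tells. Its arguments: {"type":"object","properties":{"series":{"type":"array"}},"required":["series"]}

```bash
mkdir -p pics; ls; cat > h.py <<'E'
from cell import *
import numpy as np, cv2
def world(im,loc): return im["R"].T@(np.array(loc)-im["t"])
def pix(im,X):
    c=im["R"]@np.array(X,float)+im["t"]; s=c[:2]/c[2]; s=s*(1+im["k1"]*(s@s)); return (im["mtx"]@[s[0],s[1],1])[:2]
def save(im,n): cv2.imwrite("pics/"+n,cv2.cvtColor(im["frame"],cv2.COLOR_RGB2BGR))
E
python3 - <<'E'
from h import *
np.set_printoptions(precision=1,suppress=True)
o=get_obs();print(o)
for n in("top","side"):
    im=get_image(n);save(im,n+"0.png")
    print(n,"cam",-im["R"].T@im["t"])
    for t in["extractor","inlet_rim","damper_pivot","knob_mid","damper_knob","rocker_on","solder_board","flux_jar","gas_torch","parts_box","third_hand"]:
        for r in tip_of(im,t)[:2]: 
            w=world(im,r["location"]);print(t,round(r["p"],2),w,pix(im,w))
E
```

```text
pics
{'time_s': 0.0, 'qpos': array([ 1.2,  0.2, -0. ,  1.3, -0. ,  1.6]), 'joint_velocities': array([-0.,  0.,  0.,  0., -0.,  0.]), 'tau': array([  0. , -68.6,  48.7,   0. ,   0. ,  -0. ]), 'position': array([172.6, 468.9, 210.4]), 'eef_rot': array([ 0.3,  1.6, -0.3]), 'ft_force': array([-0.7, -0.3, -0.4]), 'torque': array([ 0., -0., -0.]), 'grip_width': 85.44956870546176}
top cam [ 428.8  -36.5 1191.1]
extractor 0.71 [583.7 -53.6   2.7] [280.6 201.6]
damper_pivot 0.86 [ 593.3 -114.3  177.1] [303.7 189. ]
knob_mid 0.62 [ 576.6 -396.5   19. ] [390.3 200.2]
knob_mid 0.57 [ 478.9 -124.5  186.5] [309.4 231.2]
damper_knob 0.38 [ 479.3 -126.1  159.6] [309.1 231.5]
rocker_on 0.89 [487.8 117.2 236.4] [214.7 229.3]
rocker_on 0.21 [ 416.2 -274.5    0.8] [352.9 252.9]
solder_board 0.84 [ 629.3 -458.9   -5.4] [406.2 184.5]
solder_board 0.24 [584.8 -54.    1.9] [280.7 201.3]
gas_torch 0.59 [ 417.4 -279.9   -0.1] [354.5 252.5]
gas_torch 0.35 [ 478.7 -127.8  159. ] [309.7 231.7]
parts_box 0.76 [372.  123.4   0.7] [225.5 271. ]
third_hand 0.74 [ 575.3 -394.9   17.9] [389.8 200.7]
side cam [ -86.8 -821.8  798.5]
extractor 0.64 [588.4 -57.5  -3.8] [307.2 261.4]
inlet_rim 0.93 [ 615.7 -313.9   92.9] [392.4 276.5]
damper_pivot 0.57 [ 596.7 -116.   175.9] [326.7 211.7]
knob_mid 0.6 [ 482.7 -125.7  179.9] [292.2 229.8]
damper_knob 0.79 [ 483.  -130.6  161.8] [293.8 237.4]
rocker_on 0.55 [491.  112.2 239.6] [233.7 167.5]
solder_board 0.83 [ 631.8 -464.3    1.2] [444.9 339.2]
solder_board 0.69 [ 416.1 -276.4    1.2] [313.6 339.1]
flux_jar 0.77 [407.  -48.5   0.8] [248.9 287.8]
gas_torch 0.9 [ 418.4 -278.     2.6] [314.9 338.6]
parts_box 0.78 [375.9 119.    0.7] [202.7 260.4]
third_hand 0.74 [ 579.7 -396.6   21.6] [406.8 327.2]
```

View pics/top0.png

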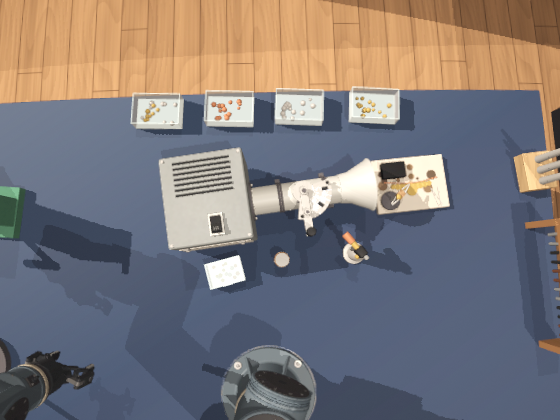

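View pics/side0.png

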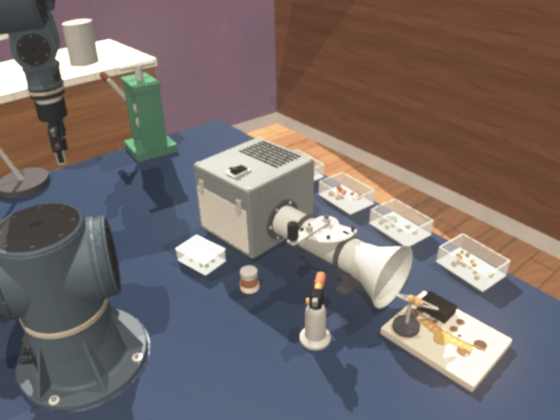

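```bash
python3 - <<'E'
from h import *
np.set_printoptions(precision=3,suppress=True)
from scipy.spatial.transform import Rotation as Ro
from scipy.optimize import least_squares
o=get_obs();M=Ro.from_rotvec(o["eef_rot"]).as_matrix();print(M)
# Fit pose from names seen
obs=[((0,0),(585,-54)),((0,0),(588,-57.5)),((0,-260),(615.7,-313.9)),((0,-60),(593.3,-114.3)),((0,-60),(596.7,-116)),((-76,180),(487.8,117.2)),((-76,180),(491,112.2))]
def f(p):
    c,s=np.cos(p[2]),np.sin(p[2]); R=np.array([[c,-s],[s,c]])
    return np.concatenate([R@np.array(e)+p[:2]-w for e,w in obs])
r=least_squares(f,[586,-56,.11]);p=r.x;print(p,r.fun.reshape(-1,2))
import math
def w(x,y,z):
    c,s=math.cos(p[2]),math.sin(p[2]);return (p[0]+c*x-s*y,p[1]+s*x+c*y,z)
for n in("top","side"):
    im=get_image(n);f_=cv2.resize(im["frame"],None,fx=4,fy=4,interpolation=cv2.INTER_CUBIC)[:,:,::-1].copy()
    for q in[(-76,180,237),(-62,180,232),(0,-60,154),(-115,-60,201),(-110,90,220),(-110,310,220),(130,90,220),(0,-260,168),(0,-182,168),(0,-175,180)]:
        u=pix(im,w(*q));cv2.circle(f_,tuple(int(v*4+1.5) for v in u),4,(0,0,255),1)
    a=(150,140) if n=="top" else (190,130)
    cv2.imwrite(f"pics/{n}1.png",f_[a[1]*4-0:a[1]*4+600 if 1 else 0,a[0]*4:a[0]*4+800])
E
```

```text
[[-0.     0.345  0.938]
 [-0.     0.938 -0.345]
 [-1.    -0.     0.   ]]
[586.589 -55.525   0.117] [[ 1.589 -1.525]
 [-1.411  1.975]
 [ 1.267  0.155]
 [ 0.299 -0.814]
 [-3.101  0.886]
 [ 2.279 -2.838]
 [-0.921  2.162]]
```

View pics/top1.png

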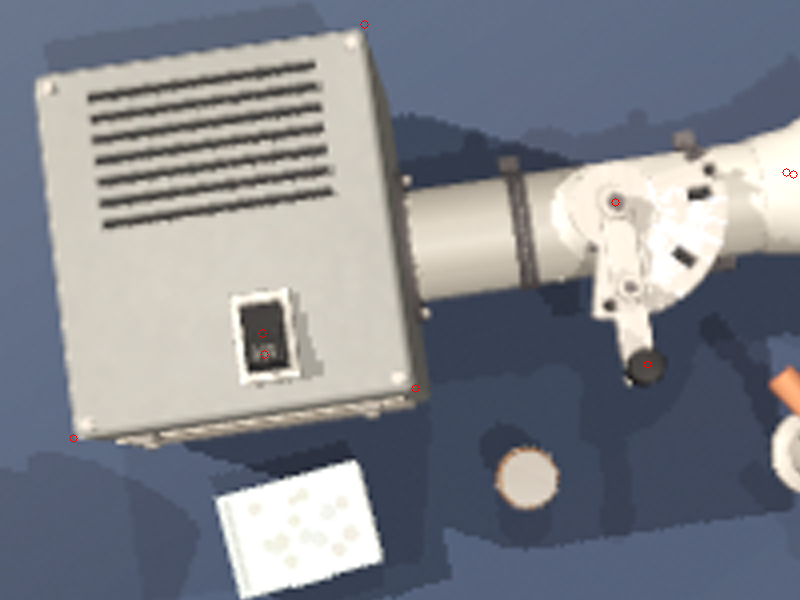

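View pics/side1.png

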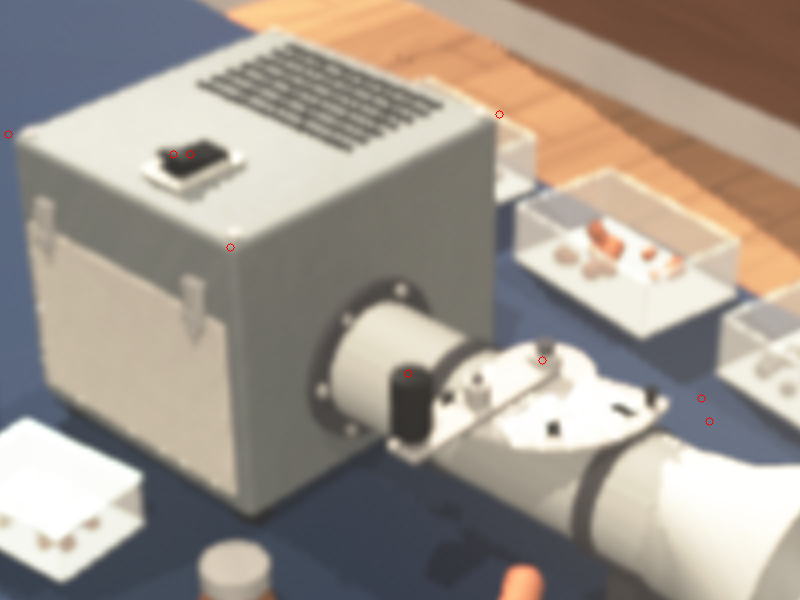

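move_arm(
  series=[
    [0,-50,0,0,0],
    [0,-50,0,0,10],
    [0,0,0,0,10],
  ],
)

```text
time_s: 1.68
position: [173.2, 470.5, 314.3]
eef_rot: [0.558, 1.499, -0.549]
ft_force: [0.3, 0.5, -0.6]
grip_width: 32.1
```

```bash
python3 - <<'E'
from h import *
np.set_printoptions(precision=3,suppress=True)
o=get_obs();print(o["qpos"],o["position"],o["grip_width"],o["time_s"])
E
```

```text
[ 1.218  0.222  0.237  1.581 -0.     1.926] [173.238 470.486 314.339] 32.06231406777832 1.675
```

move_arm(
  series=[
    [0,0,0,0,-10],
    [0,0,0,0,-10],
    [0,0,0,0,-10],
    [0,0,0,0,-10],
    [0,0,0,0,-6.7],
    [0,0,0,0,0],
  ],
)

```text
time_s: 2.42
position: [172.8, 469.2, 310.9]
eef_rot: [-0.088, 1.569, 0.088]
ft_force: [0.2, -0.5, 0.3]
grip_width: -0.2
```

```bash
cat >> h.py <<'E'
from scipy.spatial.transform import Rotation as Ro
P=np.array([586.6,-55.5,0.117])
def w(x,y,z):
    c,s=np.cos(P[2]),np.sin(P[2]);return np.array([P[0]+c*x-s*y,P[1]+s*x+c*y,z])
def to(x,y,z):
    o=get_obs();M=Ro.from_rotvec(o["eef_rot"]).as_matrix()
    yaw=np.degrees(np.arctan2(M[1,1],M[0,1]))
    t=w(x,y,z);print("shift",(M.T@(t-o["position"])).round(1),"yaw_e",round(yaw-np.degrees(P[2]),1),"q6",o["qpos"][5].round(2),"F",o["ft_force"].round(1),"grip",round(o["grip_width"],1),"t",o["time_s"])
    d=o["position"][:2]-P[:2];c,s=np.cos(P[2]),np.sin(P[2]);print("ext pos",(c*d[0]+s*d[1]).round(1),(-s*d[0]+c*d[1]).round(1),o["position"][2].round(1))
E
python3 -c "
from h import *
to(-77,180,265)"
```

```text
shift [  45.9 -388.2  274.5] yaw_e 89.7 q6 1.11 F [ 0.2 -0.5  0.3] grip -0.2 t 2.425
ext pos -349.8 569.4 310.9
```

move_arm(
  series=[
    [0,0,-48.5,34.3,0],
    [0,0,-48.5,34.3,0],
    [0,0,-48.5,34.3,0],
    [0,0,-48.5,34.3,0],
    [0,0,-48.5,34.3,0],
    [0,0,-48.5,34.3,0],
    [0,0,-48.5,34.3,0],
    [0,0,-48.5,34.3,0],
    [0,36,0,0,0],
    [0,0,0,0,0],
    [0,0,0,0,0],
  ],
)

```text
time_s: 3.8
position: [489.1, 115.1, 276.1]
eef_rot: [-0.088, 1.568, 0.089]
ft_force: [0.4, 0.6, 0.8]
grip_width: -0.0
```

```bash
python3 - <<'E'
from h import *
to(-77,180,245)
for n,a in(("side",(190,100)),("top",(150,160))):
    im=get_image(n)
    f_=cv2.resize(im["frame"],None,fx=4,fy=4,interpolation=cv2.INTER_CUBIC)[:,:,::-1]
    cv2.imwrite(f"pics/{n}2.png",f_[a[1]*4:a[1]*4+500,a[0]*4:a[0]*4+600])
    for t in("rocker_on",):
        for r in tip_of(im,t)[:2]: print(t,r["p"],world(im,r["location"]))
print(w(-76,180,237))
E
```

```text
shift [31.1 -0.9 -0.1] yaw_e 89.8 q6 0.12 F [0.4 0.6 0.8] grip -0.0 t 3.8
ext pos -76.9 180.9 276.1
rocker_on 0.97 [493.06402994 114.03501772 241.71012006]
rocker_on 0.64 [486.80250726 114.70194879 236.48937126]
[490.10760439 114.39766799 237.        ]
```

View pics/side2.png

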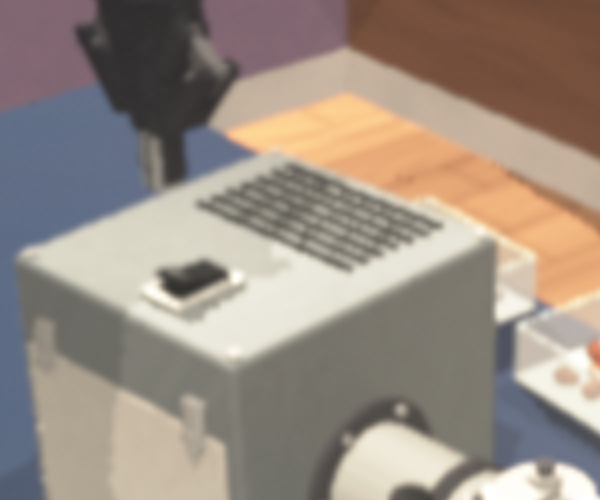

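View pics/top2.png

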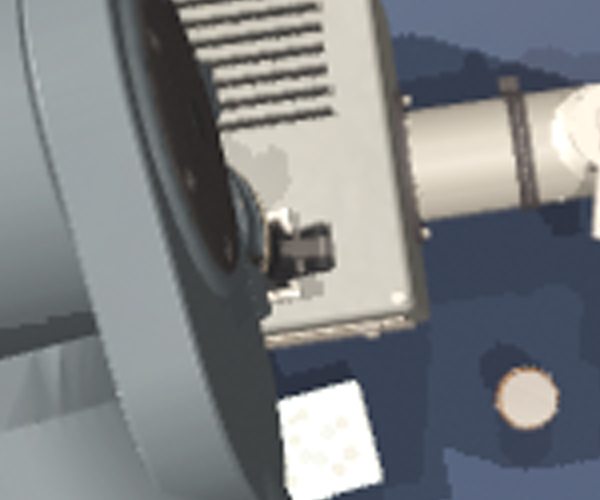

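```bash
python3 - <<'E'
from h import *
im=get_image("side")
for q in((-77,181,276),(-77,181,237)): print((pix(im,w(*q))-[190,100])*4)
E
```

```text
[165.04568479 216.55333805]
[169.56270502 273.03193807]
```

```bash
python3 - <<'E'
from h import *
im=get_image("side"); to(-77,180,245)
c=im["frame"][110:190,200:280,::-1]
c=cv2.resize(c,None,fx=7,fy=7,interpolation=cv2.INTER_NEAREST).copy()
for q in((-77,181,276),(-77,181,295),(-77,181,237)):
    u=(pix(im,w(*q))-[200,110])*7;cv2.circle(c,tuple(int(v) for v in u),5,(0,0,255),1)
cv2.imwrite("pics/z3.png",c)
E
```

```text
shift [30.5 -0.8 -0.3] yaw_e 89.8 q6 0.12 F [ 0.8 -0.1  0.3] grip -0.4 t 4.1
ext pos -76.7 180.8 275.5
```

View pics/z3.png

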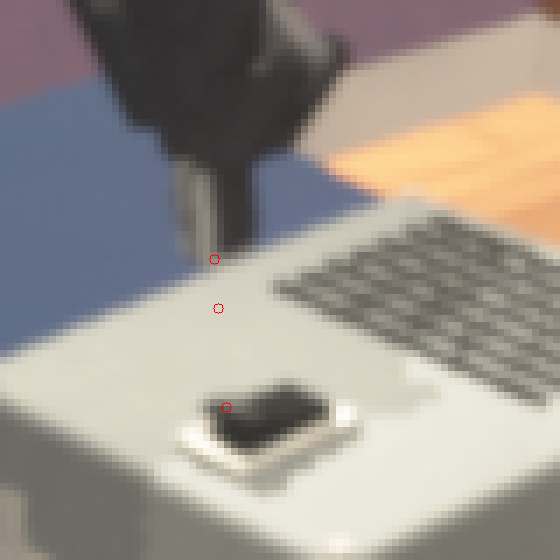

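```bash
python3 - <<'E'
from h import *
im=get_image("top"); to(-77,180,245)
c=im["frame"][190:250,190:260,::-1]
c=cv2.resize(c,None,fx=9,fy=9,interpolation=cv2.INTER_NEAREST).copy()
for q in((-77,181,276),(-77,181,295),(-77,181,350),(-77,181,237)):
    u=(pix(im,w(*q))-[190,190])*9;cv2.circle(c,tuple(int(v) for v in u),5,(0,0,255),1);print(u)
cv2.imwrite("pics/z4.png",c)
E
```

```text
shift [30.4 -0.7 -0.3] yaw_e 89.8 q6 0.12 F [0.  0.2 0.1] grip -0.0 t 4.15
ext pos -76.7 180.7 275.4
[204.9665335  340.49081219]
[192.89602045 336.05406441]
[154.91597235 322.08939976]
[228.25142367 349.04772915]
```

View pics/z4.png

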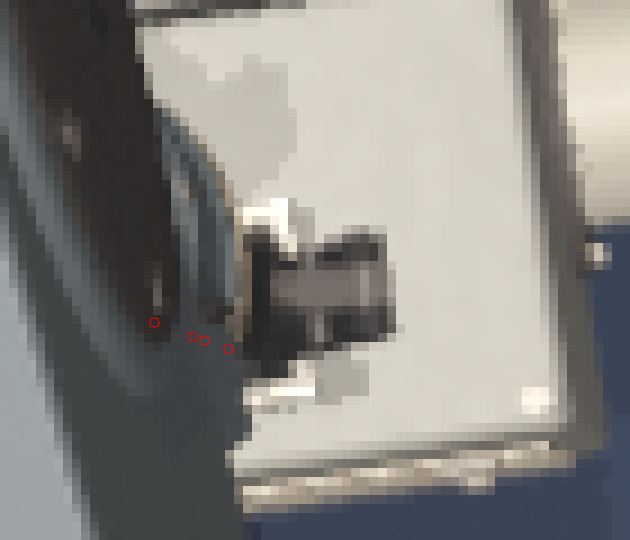

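```bash
python3 - <<'E'
from h import *
a=cv2.imread("pics/side0.png");im=get_image("side");b=im["frame"][:,:,::-1]
save(im,"side5.png")
d=cv2.absdiff(a,b)[110:190,200:280]
cv2.imwrite("pics/z5.png",cv2.resize(np.clip(d.astype(int)*6,0,255).astype(np.uint8),None,fx=7,fy=7,interpolation=cv2.INTER_NEAREST))
E
```

```text
(no output)
```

View pics/z5.png

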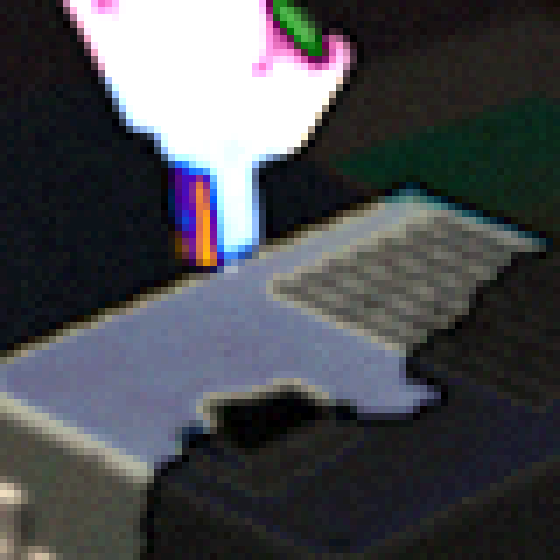

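```bash
python3 - <<'E'
from h import *
for n,(x0,y0) in(("top",(50,330)),("side",(20,90))):
    im=get_image(n);a=cv2.imread(f"pics/{n}0.png")[y0:y0+80,x0:x0+80]
    c=cv2.resize(a,None,fx=6,fy=6,interpolation=cv2.INTER_NEAREST)
    ydir=np.array([.345,.938,0])
    for z in(210,223,240):
      for s in(-50,0,50):
        u=(pix(im,np.array([172.6,468.9,z])+s*ydir)-[x0,y0])*6;cv2.circle(c,tuple(int(v) for v in u),4,(0,0,255) if z==210 else (0,255,0) if z==223 else (255,255,0),1)
    cv2.imwrite(f"pics/s_{n}.png",c)
a=cv2.imread("pics/s_top.png");b=cv2.imread("pics/s_side.png");cv2.imwrite("pics/z6.png",cv2.resize(np.hstack([a,b]),(800,400)))
E
```

```text
(no output)
```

View pics/z6.png

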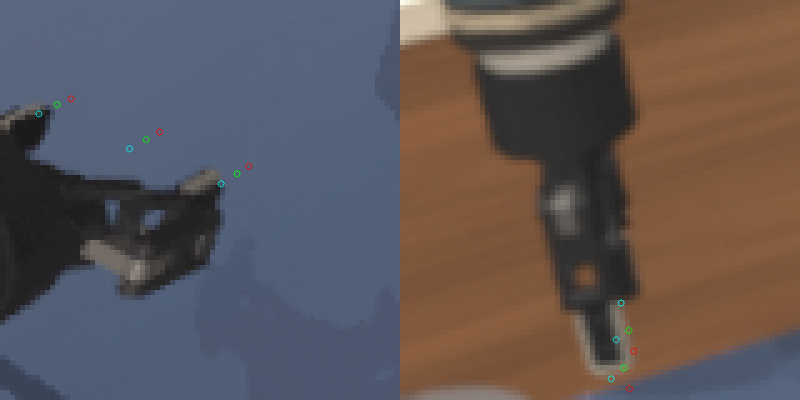

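move_arm(
  series=[
    [0,15,-1,0,0],
    [0,15,0,0,0],
    [0,0,0,0,0],
    [0,0,0,0,0],
  ],
)

```text
time_s: 4.8
position: [489.5, 113.7, 245.5]
eef_rot: [-0.089, 1.568, 0.089]
ft_force: [1.0, 0.1, 0.2]
grip_width: -0.2
```

```bash
python3 - <<'E'
from h import *
im=get_image("side"); to(-77,180,245)
c=im["frame"][110:190,200:280,::-1]
c=cv2.resize(c,None,fx=7,fy=7,interpolation=cv2.INTER_NEAREST).copy()
for q in((-77,180,246),(-77,180,264)):
    u=(pix(im,w(*q))-[200,110])*7;cv2.circle(c,tuple(int(v) for v in u),5,(0,0,255),1)
cv2.imwrite("pics/z7.png",c)
E
```

```text
shift [ 0.6  0.6 -0.5] yaw_e 89.8 q6 0.12 F [ 0.3  0.1 -0.1] grip -0.0 t 4.85
ext pos -76.5 179.4 245.6
```

View pics/z7.png

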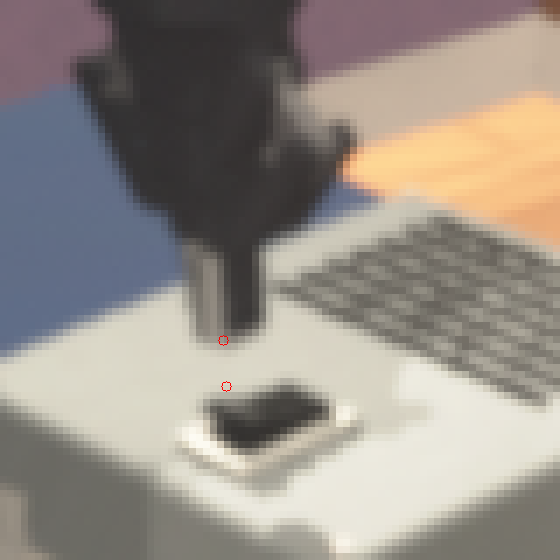

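move_arm(
  series=[
    [0,3,0,0,0],
    [0,3,0,0,0],
    [0,3,0,0,0],
    [0,0,0,0,0],
  ],
)

```text
time_s: 5.35
position: [489.2, 113.7, 235.6]
eef_rot: [-0.089, 1.569, 0.089]
ft_force: [0.7, 0.6, 0.4]
grip_width: 0.1
```

move_arm(
  series=[
    [0,3,0,0,0],
    [0,3,0,0,0],
    [0,0,0,0,0],
  ],
)

```text
time_s: 5.72
position: [489.2, 113.7, 229.6]
eef_rot: [-0.089, 1.569, 0.089]
ft_force: [0.5, -1.0, 0.4]
grip_width: -0.1
```

move_arm(
  series=[
    [0,2,0,0,0],
    [0,2,0,0,0],
    [0,0,0,0,0],
  ],
)

```text
time_s: 6.1
position: [489.3, 113.7, 225.7]
eef_rot: [-0.089, 1.569, 0.089]
ft_force: [-0.6, -0.1, -0.7]
grip_width: -0.2
```

move_arm(
  series=[
    [0,1.5,0,0,0],
    [0,1.5,0,0,0],
    [0,0,0,0,0],
  ],
)

```text
time_s: 6.48
position: [489.2, 113.7, 222.8]
eef_rot: [-0.089, 1.569, 0.089]
ft_force: [0.2, 0.3, -0.2]
grip_width: 0.0
```

```bash
python3 - <<'E'
from h import *
im=get_image("side"); to(-77,180,219)
c=im["frame"][110:190,200:280,::-1]
c=cv2.resize(c,None,fx=7,fy=7,interpolation=cv2.INTER_NEAREST).copy()
cv2.imwrite("pics/z8.png",c)
E
```

```text
shift [ 3.8  0.6 -0.1] yaw_e 89.8 q6 0.12 F [-0.3  0.  -0.4] grip 0.3 t 6.525
ext pos -76.9 179.4 222.8
```

View pics/z8.png

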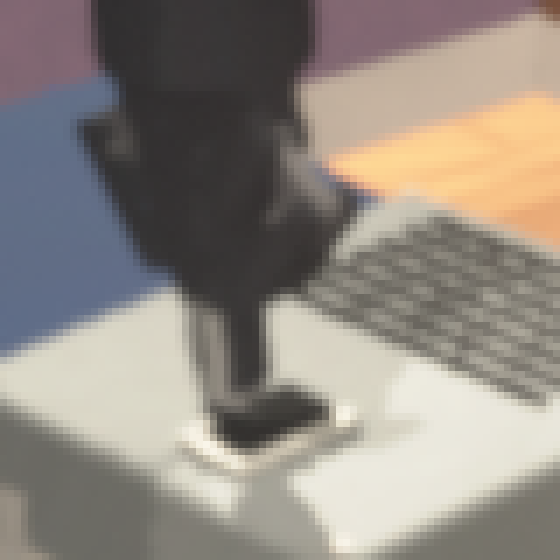

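move_arm(
  series=[
    [0,1.5,0,0,0],
    [0,1.5,0,0,0],
  ],
)

```text
time_s: 6.78
position: [489.3, 113.7, 219.8]
eef_rot: [-0.089, 1.569, 0.089]
ft_force: [0.4, -0.6, -0.4]
grip_width: 0.2
```

move_arm(
  series=[
    [0,1.5,0,0,0],
    [0,0,0,0,0],
  ],
)

```text
time_s: 7.02
position: [489.3, 113.6, 218.3]
eef_rot: [-0.089, 1.569, 0.089]
ft_force: [0.8, -0.1, 0.2]
grip_width: 0.2
```

move_arm(
  series=[
    [0,1.5,0,0,0],
    [0,0,0,0,0],
  ],
)

```text
time_s: 7.28
position: [489.3, 113.7, 216.8]
eef_rot: [-0.089, 1.569, 0.089]
ft_force: [-0.9, 0.1, 0.2]
grip_width: -0.0
```

move_arm(
  series=[
    [0,1.5,0,0,0],
    [0,0,0,0,0],
  ],
)

```text
time_s: 7.52
position: [489.3, 113.7, 215.3]
eef_rot: [-0.089, 1.569, 0.089]
ft_force: [-0.5, -0.1, -0.4]
grip_width: -0.4
```

```bash
python3 - <<'E'
from h import *
im=get_image("side"); to(-77,180,219)
c=im["frame"][110:190,200:280,::-1]
c=cv2.resize(c,None,fx=7,fy=7,interpolation=cv2.INTER_NEAREST).copy()
cv2.imwrite("pics/z9.png",c)
E
```

```text
shift [-3.7  0.6 -0.2] yaw_e 89.8 q6 0.12 F [ 0.5 -1.3  0. ] grip -0.3 t 7.575
ext pos -76.8 179.4 215.3
```

View pics/z9.png

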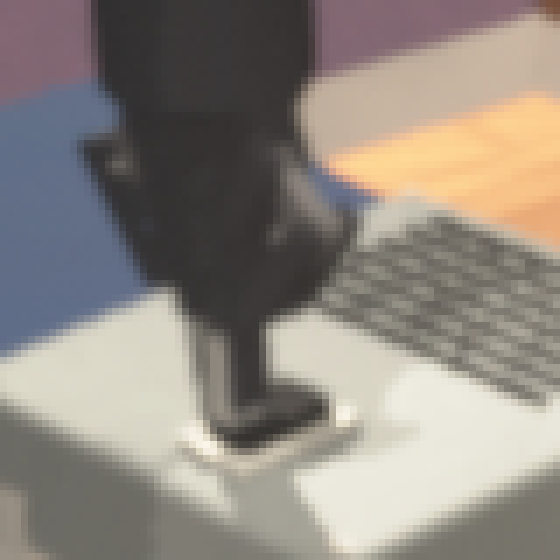

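move_arm(
  series=[
    [0,1,0,0,0],
    [0,0,0,0,0],
  ],
)

```text
time_s: 7.82
position: [489.3, 113.7, 214.3]
eef_rot: [-0.089, 1.569, 0.089]
ft_force: [0.2, -0.4, 1.0]
grip_width: -0.3
```

move_arm(
  series=[
    [0,1,0,0,0],
    [0,0,0,0,0],
  ],
)

```text
time_s: 8.07
position: [489.3, 113.7, 213.3]
eef_rot: [-0.089, 1.569, 0.089]
ft_force: [-0.5, 0.7, 0.6]
grip_width: 0.1
```

move_arm(
  series=[
    [0,1,0,0,0],
    [0,0,0,0,0],
  ],
)

```text
time_s: 8.32
position: [489.3, 113.7, 212.4]
eef_rot: [-0.089, 1.569, 0.089]
ft_force: [-0.8, -0.7, 0.3]
grip_width: 0.2
```

```bash
python3 - <<'E'
from h import *
im=get_image("side"); to(-77,180,219)
c=im["frame"][130:180,210:260,::-1]; a=cv2.imread("pics/side0.png")[130:180,210:260]
c=np.hstack([cv2.resize(k,None,fx=8,fy=8,interpolation=cv2.INTER_CUBIC) for k in (a,c)])
cv2.imwrite("pics/z10.png",c)
E
```

```text
shift [-6.6  0.6 -0.1] yaw_e 89.8 q6 0.12 F [-0.4  0.   0.1] grip -0.1 t 8.375
ext pos -76.9 179.4 212.4
```

View pics/z10.png

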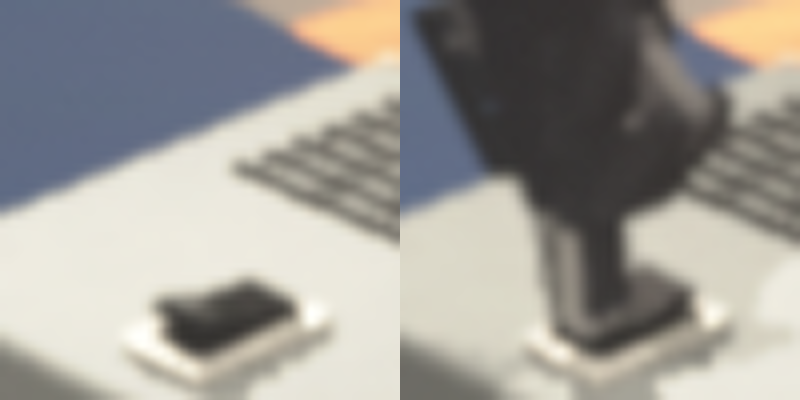

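move_arm(
  series=[
    [0,-20,0,0,0],
    [0,-30,0,0,0],
    [0,-30,0,0,0],
    [0,0,0,0,0],
  ],
)

```text
time_s: 8.88
position: [490.3, 113.9, 294.2]
eef_rot: [-0.088, 1.566, 0.089]
ft_force: [0.5, -0.4, -0.4]
grip_width: -0.2
```

```bash
python3 - <<'E'
from h import *
im=get_image("side"); to(-77,180,219)
c=im["frame"][130:180,210:260,::-1]; a=cv2.imread("pics/side0.png")[130:180,210:260]
c=np.hstack([cv2.resize(k,None,fx=8,fy=8,interpolation=cv2.INTER_CUBIC) for k in (a,c)])
cv2.imwrite("pics/z11.png",c)
E
```

```text
shift [73.8  0.6 -0.8] yaw_e 89.8 q6 0.12 F [-0.2 -0.2 -0.7] grip 0.2 t 8.925
ext pos -76.3 179.4 292.8
```

View pics/z11.png

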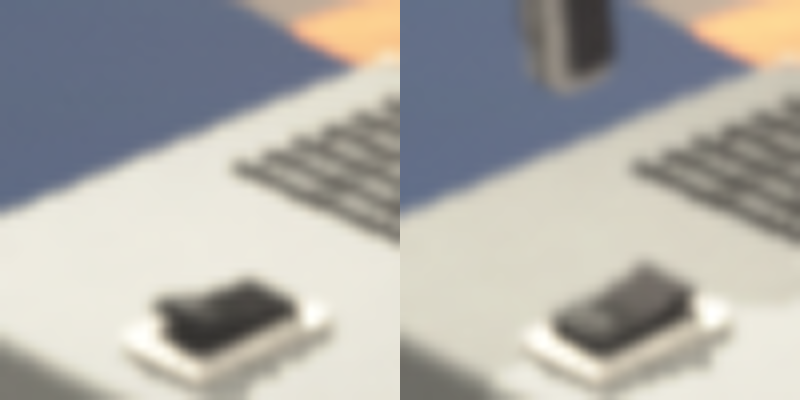

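move_arm(
  series=[
    [0,0,-47.5,-9.5,0],
    [0,0,-47.5,-9.5,0],
    [0,0,-47.5,-9.5,0],
    [0,0,-47.5,-9.5,0],
    [0,20,0,0,0],
    [0,40,0,0,0],
    [0,40,0,0,0],
    [0,20,0,0,0],
    [0,0,0,0,0],
  ],
)

```text
time_s: 10.05
position: [471.6, -79.2, 170.6]
eef_rot: [-0.088, 1.572, 0.09]
ft_force: [-0.4, 0.6, 0.4]
grip_width: -0.0
```

```bash
python3 - <<'E'
from h import *
to(-115,-25,147)
for n,a in(("side",(220,150)),("top",(250,150))):
    im=get_image(n)
    f_=cv2.resize(im["frame"],None,fx=4,fy=4,interpolation=cv2.INTER_CUBIC)[:,:,::-1]
    cv2.imwrite(f"pics/{n}12.png",f_[a[1]*4:a[1]*4+480,a[0]*4:a[0]*4+560])
    for r in tip_of(im,"knob_mid")[:2]:print(n,r["p"],world(im,r["location"]),w(-115,-60,180))
E
```

```text
shift [ 23.6 -14.9   2.1] yaw_e 89.8 q6 -0.28 F [-0.4  0.6  0.4] grip -0.0 t 10.05
ext pos -117.0 -10.1 170.6
side 0.79 [ 481.92461329 -127.94916394  182.11289511] [ 479.39021483 -128.51412168  180.        ]
```

View pics/side12.png

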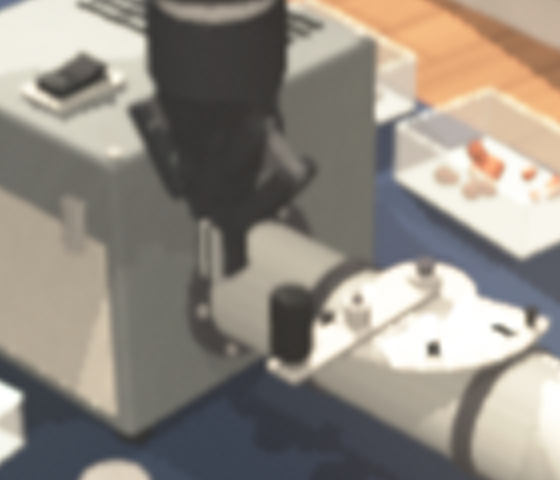

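View pics/top12.png

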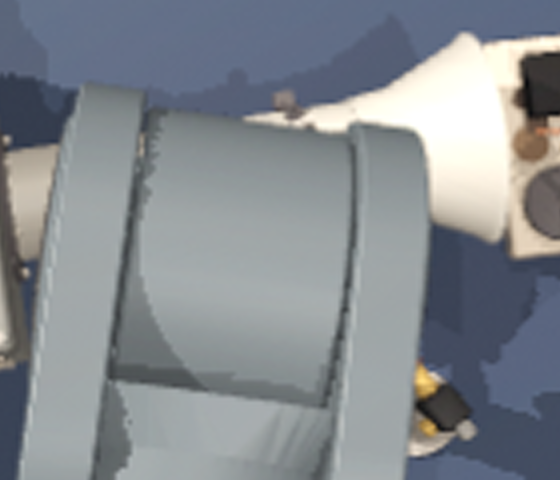

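move_arm(
  series=[
    [0,17.5,0,2,0],
    [0,0,-8,0,0],
    [0,0,-8,0,0],
    [0,0,-3,0,0],
    [0,0,0,0,0],
  ],
)

```text
time_s: 10.88
position: [477.4, -98.4, 155.2]
eef_rot: [-0.088, 1.569, 0.088]
ft_force: [-0.5, -0.8, -0.4]
grip_width: 0.1
```

```bash
python3 - <<'E'
from h import *
to(-115,-33,153)
for n,a in(("side",(250,190)),):
    im=get_image(n)
    f_=cv2.resize(im["frame"],None,fx=8,fy=8,interpolation=cv2.INTER_CUBIC)[:,:,::-1]
    cv2.imwrite(f"pics/{n}13.png",f_[a[1]*8:a[1]*8+500,a[0]*8:a[0]*8+600])
E
```

```text
shift [ 2.2 -3.1 -1.5] yaw_e 89.7 q6 -0.32 F [-0.5 -0.8 -0.4] grip 0.1 t 10.875
ext pos -113.5 -29.9 155.2
```

View pics/side13.png

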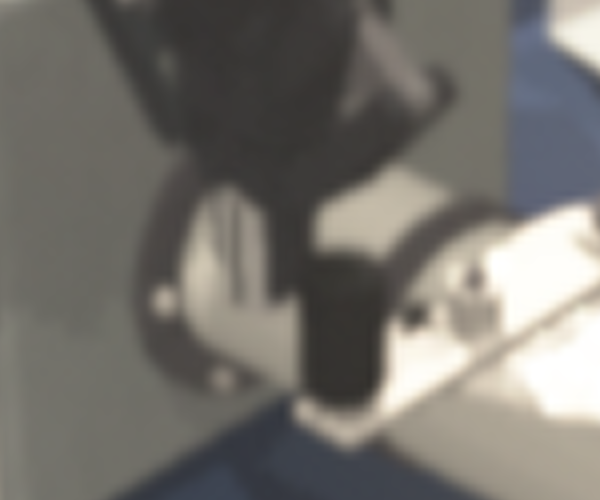

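move_arm(
  series=[
    [0,2,-3,-1.5,0],
    [0,0,-5,-1,-2.5],
    [0,0,-5.1,-1,-2.5],
    [0,0,-5.1,-1,-2.5],
    [0,0,-5.1,-1,-2.5],
    [0,0,0,0,0],
  ],
)

```text
time_s: 11.68
position: [475.6, -122.0, 152.8]
eef_rot: [-0.226, 1.559, 0.225]
ft_force: [-0.9, 0.2, 0.7]
grip_width: 0.2
```

```bash
cat >> h.py <<'E'
def tgt(a):
    a=np.radians(a);u=np.array([-np.cos(a),-np.sin(a)]);t=np.array([np.sin(a),-np.cos(a)])
    c=np.array([0,-60])+115*u-27*t
    print("target angle",np.degrees(a));to(c[0],c[1],153)
E
python3 - <<'E'
from h import *
tgt(10)
for n,a in(("side",(250,190)),):
    im=get_image(n)
    f_=cv2.resize(im["frame"],None,fx=8,fy=8,interpolation=cv2.INTER_CUBIC)[:,:,::-1]
    cv2.imwrite(f"pics/{n}14.png",f_[a[1]*8:a[1]*8+500,a[0]*8:a[0]*8+600])
E
```

```text
target angle 10.0
shift [-0.2 -0.3  0. ] yaw_e 99.8 q6 -0.54 F [-0.9  0.2  0.7] grip 0.2 t 11.675
ext pos -118.0 -53.1 152.8
```

View pics/side14.png

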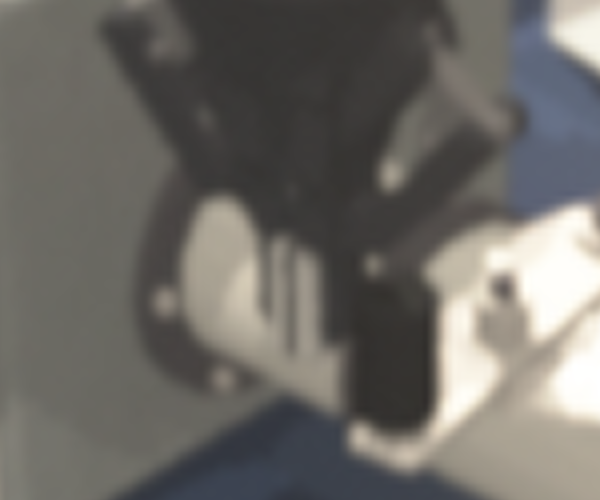

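move_arm(
  series=[
    [0,0,-10.1,-1.9,-5],
    [0,0,-10.1,-1.9,-5],
    [0,0,-10.1,-1.9,-5],
    [0,0,-10.1,-1.9,-5],
    [0,0,-10.1,-1.9,-5],
    [0,0,-10.1,-1.9,-5],
    [0,0,0,0,0],
  ],
)

```text
time_s: 12.6
position: [495.1, -179.9, 152.8]
eef_rot: [-0.633, 1.477, 0.633]
ft_force: [0.1, -0.0, 0.4]
grip_width: 0.0
```

```bash
python3 - <<'E'
from h import *
tgt(40)
E
```

```text
target angle 40.0
shift [-0.2 -0.3 -0.2] yaw_e 129.7 q6 -1.16 F [ 0.1 -0.   0.4] grip 0.0 t 12.6
ext pos -105.4 -112.9 152.8
```

move_arm(
  series=[
    [0,0,-6.1,-1.1,-3],
    [0,0,-6.1,-1.1,-3],
    [0,0,-6.1,-1.1,-3],
    [0,0,-6.1,-1.1,-3],
    [0,0,-6.1,-1.1,-3],
    [0,0,-10.1,-1.9,-5],
    [0,0,-10.1,-1.9,-5],
    [0,0,-10.1,-1.9,-5],
    [0,0,-10.1,-1.9,-5],
    [0,0,0,0,0],
  ],
)

```text
time_s: 13.85
position: [550.7, -223.9, 152.7]
eef_rot: [-1.097, 1.277, 1.097]
ft_force: [0.4, 0.5, 0.5]
grip_width: 0.2
```

```bash
python3 - <<'E'
from h import *
tgt(75)
for n,a in(("side",(280,180)),("top",(280,150))):
    im=get_image(n)
    f_=cv2.resize(im["frame"],None,fx=6,fy=6,interpolation=cv2.INTER_CUBIC)[:,:,::-1]
    cv2.imwrite(f"pics/{n}15.png",f_[a[1]*6:a[1]*6+500,a[0]*6:a[0]*6+600])
    for r in tip_of(im,"knob_mid")[:2]:
        X=world(im,r["location"]);d=X-w(0,-60,180);print(n,r["p"],X,np.degrees(np.arctan2(-d[1],-d[0]) - 0) , np.hypot(*d[:2]))
E
```

```text
target angle 75.0
shift [-0.3  0.3 -1.2] yaw_e 164.6 q6 -1.81 F [0.4 0.5 0.5] grip 0.2 t 13.85
ext pos -55.3 -163.0 152.7
side 0.66 [ 578.78023354 -227.88811703  178.89195103] 82.51319132491871 113.76820565070399
top 0.78 [ 575.56073662 -227.85114992  182.58119667] 80.90900869614428 114.19580375632042
```

View pics/side15.png

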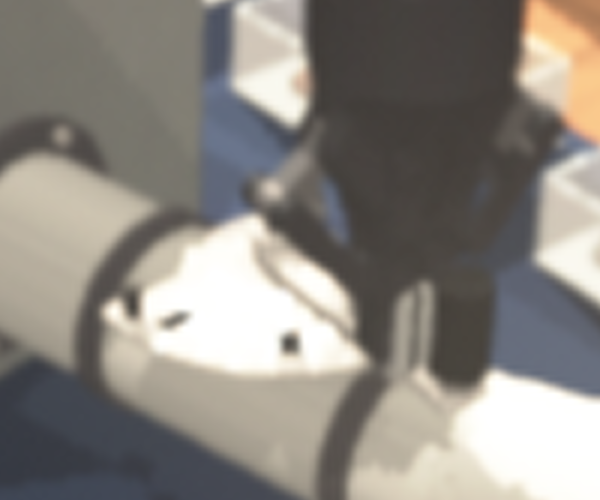

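View pics/top15.png

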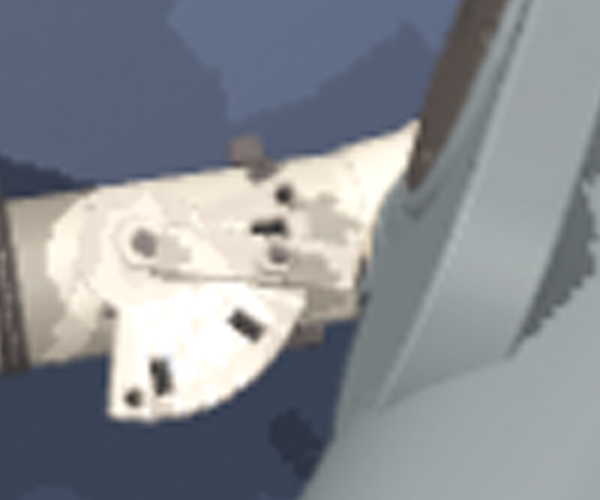

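move_arm(
  series=[
    [0,0,-6.1,-1.6,-3],
    [0,0,-6.1,-1.6,-3],
    [0,0,-4.1,-0.8,-2],
    [0,0,-4.1,-0.8,-2],
    [0,0,0,0,0],
  ],
)

```text
time_s: 14.68
position: [570.7, -230.6, 152.9]
eef_rot: [-1.229, 1.197, 1.228]
ft_force: [-0.1, -0.1, -0.4]
grip_width: -0.0
```

move_arm(
  series=[
    [0,0,-2,-0.4,-1],
    [0,0,-2,-0.4,-1],
    [0,0,0,0,0],
  ],
)

```text
time_s: 15.05
position: [574.6, -231.3, 152.9]
eef_rot: [-1.254, 1.18, 1.254]
ft_force: [0.5, -0.5, -0.6]
grip_width: -0.0
```

move_arm(
  series=[
    [0,0,-2,-0.4,-1],
    [0,0,0,0,0],
  ],
)

```text
time_s: 15.3
position: [576.6, -231.5, 152.9]
eef_rot: [-1.267, 1.171, 1.267]
ft_force: [1.0, 0.6, 0.5]
grip_width: -0.0
```

move_arm(
  series=[
    [0,0,-1,0,-0.5],
    [0,0,0,0,0],
  ],
)

```text
time_s: 15.55
position: [577.5, -231.4, 152.9]
eef_rot: [-1.273, 1.167, 1.273]
ft_force: [0.5, -0.3, 0.5]
grip_width: -0.1
```

```bash
python3 - <<'E'
from h import *
tgt(90)
for n,a in(("side",(280,180)),("top",(280,150))):
    im=get_image(n)
    f_=cv2.resize(im["frame"],None,fx=6,fy=6,interpolation=cv2.INTER_CUBIC)[:,:,::-1]
    cv2.imwrite(f"pics/{n}16.png",f_[a[1]*6:a[1]*6+500,a[0]*6:a[0]*6+600])
    for r in tip_of(im,"knob_mid")[:2]:
        X=world(im,r["location"]);d=X-w(0,-60,180);print(n,r["p"],X,np.degrees(np.arctan2(-d[1],-d[0]) - P[2]) , np.hypot(*d[:2]))
E
```

```text
target angle 90.0
shift [-0.1 -2.6 -1.3] yaw_e -181.7 q6 -2.04 F [ 0.5 -0.3  0.5] grip -0.1 t 15.55
ext pos -29.6 -173.7 152.9
side 0.86 [ 602.92099491 -227.24905237  183.46854771] 88.04501623850294 112.5455675452765
top 0.74 [ 602.33697343 -227.03606621  181.3088835 ] 87.7570293152965 112.2863830777338
top 0.17 [370.36450647 119.94533715   1.58047647] -53.17803128883079 324.1564190893158
```

View pics/top16.png

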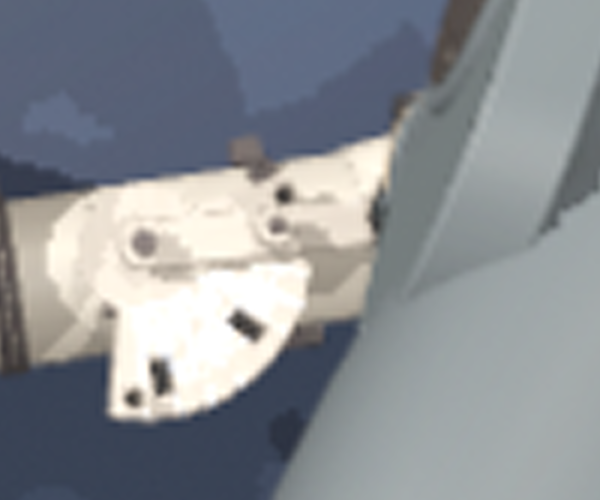

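move_arm(
  series=[
    [0,0,-1,-0.2,-0.5],
    [0,0,0,0,0],
  ],
)

```text
time_s: 16.0
position: [578.5, -231.5, 152.9]
eef_rot: [-1.28, 1.162, 1.28]
ft_force: [0.2, -0.1, -0.5]
grip_width: -0.2
```

move_arm(
  series=[
    [0,0,-1,-0.2,-0.5],
    [0,0,0,0,0],
  ],
)

```text
time_s: 16.25
position: [579.5, -231.7, 152.9]
eef_rot: [-1.286, 1.158, 1.286]
ft_force: [-0.2, 0.4, 0.7]
grip_width: -0.0
```

move_arm(
  series=[
    [0,0,-0.7,-0.1,-0.4],
    [0,0,0,0,0],
  ],
)

```text
time_s: 16.5
position: [580.2, -231.7, 152.9]
eef_rot: [-1.291, 1.154, 1.291]
ft_force: [-0.6, -0.1, -0.3]
grip_width: -0.1
```

move_arm(
  series=[
    [0,0,-0.7,-0.1,-0.3],
    [0,0,0,0,0],
  ],
)

```text
time_s: 16.75
position: [580.9, -231.7, 152.9]
eef_rot: [-1.295, 1.152, 1.295]
ft_force: [0.6, 0.9, -0.1]
grip_width: -0.3
```

move_arm(
  series=[
    [0,0,-0.7,-0.1,-0.3],
    [0,0,0,0,0],
  ],
)

```text
time_s: 17.0
position: [581.6, -231.7, 152.9]
eef_rot: [-1.299, 1.149, 1.299]
ft_force: [0.0, -0.4, -0.3]
grip_width: 0.3
```

```bash
python3 - <<'E'
from h import *
tgt(90)
for n,a in(("side",(280,180)),("top",(280,150))):
    im=get_image(n)
    f_=cv2.resize(im["frame"],None,fx=6,fy=6,interpolation=cv2.INTER_CUBIC)[:,:,::-1]
    cv2.imwrite(f"pics/{n}17.png",f_[a[1]*6:a[1]*6+500,a[0]*6:a[0]*6+600])
    for r in tip_of(im,"knob_mid")[:1]:
        X=world(im,r["location"]);d=X-w(0,-60,180);print(n,r["p"],X,np.degrees(np.arctan2(-d[1],-d[0]) - P[2]) , np.hypot(*d[:2]))
E
```

```text
target angle 90.0
shift [-0.1  1.5 -0.6] yaw_e -179.7 q6 -2.07 F [ 0.  -0.4 -0.3] grip 0.3 t 17.0
ext pos -25.5 -174.4 152.9
side 0.67 [ 608.22783254 -227.77557241  177.99403852] 90.6906489462155 113.63071910818559
top 0.54 [ 608.48192356 -226.40243715  182.38967125] 90.90936610335416 112.30252152681479
```

View pics/top17.png

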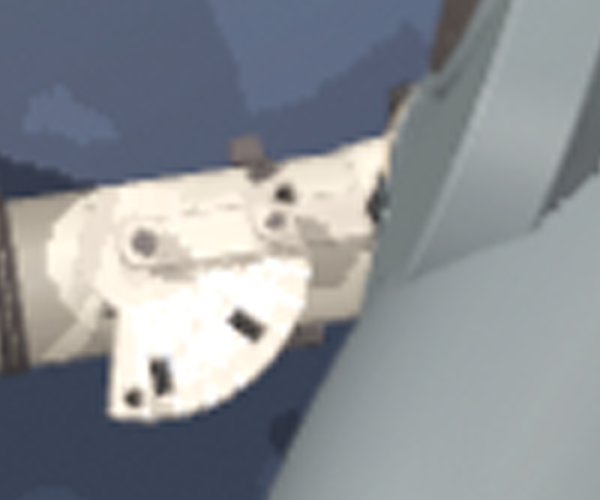

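View pics/side17.png

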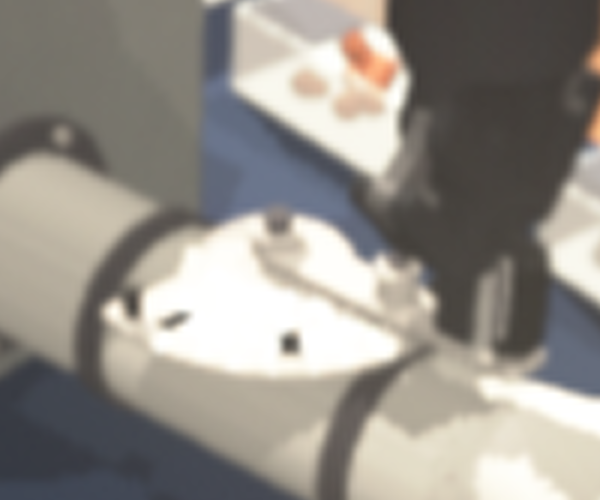

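move_arm(
  series=[
    [0,0,-0.6,0,0],
    [0,0,0,0,0],
  ],
)

```text
time_s: 17.45
position: [581.9, -231.7, 152.9]
eef_rot: [-1.298, 1.149, 1.299]
ft_force: [-3.2, -0.6, 1.3]
grip_width: -0.1
```

move_arm(
  series=[
    [0,0,-0.6,0,0],
    [0,0,0,0,0],
  ],
)

```text
time_s: 17.7
position: [582.2, -231.7, 152.9]
eef_rot: [-1.298, 1.15, 1.299]
ft_force: [-6.9, -0.3, 2.7]
grip_width: -0.3
```

move_arm(
  series=[
    [0,0,-0.6,0,0],
    [0,0,0,0,0],
  ],
)

```text
time_s: 17.95
position: [582.3, -231.7, 152.8]
eef_rot: [-1.297, 1.151, 1.299]
ft_force: [-10.3, -0.5, 4.0]
grip_width: 0.0
```

move_arm(
  series=[
    [0,0,3,0,0],
    [0,0,12,0,0],
    [0,0,30,0,0],
    [0,-30,20,0,0],
    [0,-50,20,0,0],
    [0,-50,0,0,0],
    [0,-30,0,0,0],
    [0,0,0,0,0],
  ],
)

```text
time_s: 18.95
position: [499.4, -242.3, 315.1]
eef_rot: [-1.301, 1.148, 1.295]
ft_force: [0.4, 0.5, -0.3]
grip_width: -0.1
```

```bash
python3 - <<'E'
from h import *
to(-150,-60,300)
for n,a in(("side",(200,130)),("top",(200,150))):
    im=get_image(n)
    f_=cv2.resize(im["frame"],None,fx=4,fy=4,interpolation=cv2.INTER_CUBIC)[:,:,::-1]
    cv2.imwrite(f"pics/{n}18.png",f_[a[1]*4:a[1]*4+600,a[0]*4:a[0]*4+800])
    for r in tip_of(im,"knob_mid")[:1]:
        X=world(im,r["location"]);d=X-w(0,-60,180);print(n,r["p"],X,np.degrees(np.arctan2(-d[1],-d[0]) - P[2]) , np.hypot(*d[:2]))
E
```

```text
shift [ 14.7  41.1 115.6] yaw_e -179.7 q6 -2.14 F [ 0.4  0.5 -0.3] grip -0.1 t 18.95
ext pos -108.4 -175.3 315.1
side 0.95 [ 608.5054665  -226.71633718  181.63009959] 90.90008093914011 112.6167751681719
top 0.93 [ 604.51744488 -227.39706052  181.52155075] 88.84668039610554 112.83627319779791
```

View pics/side18.png

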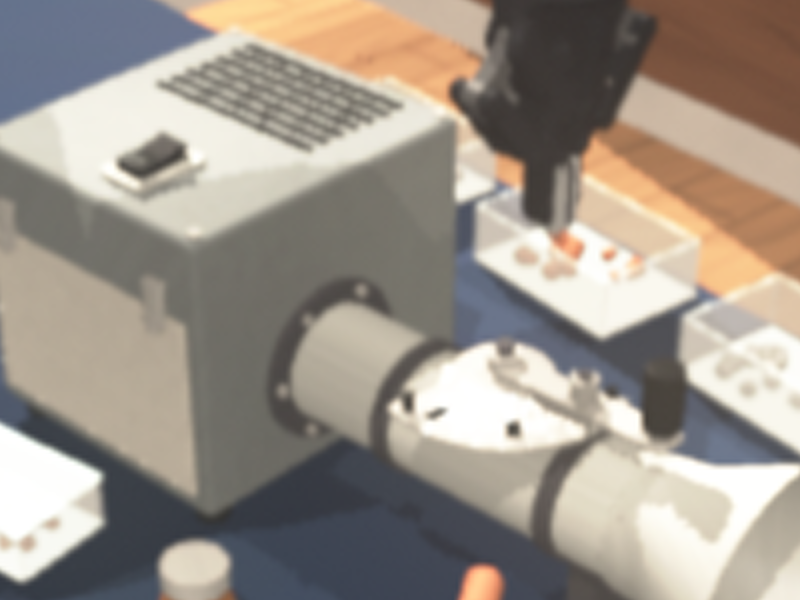

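View pics/top18.png

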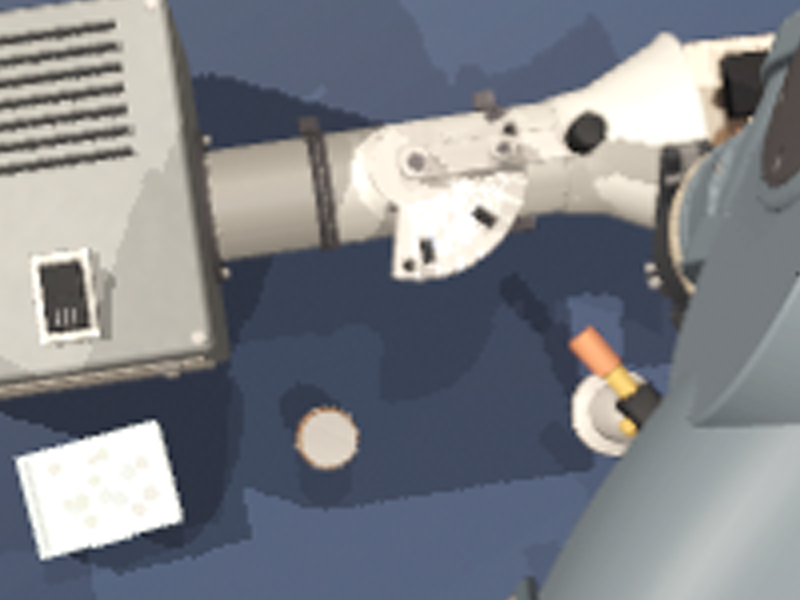

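```bash
python3 - <<'E'
from h import *
im=get_image("side")
for t in["flux_jar","gas_torch","parts_box","third_hand"]:
    for r in tip_of(im,t)[:1]: print(t,round(r["p"],2),world(im,r["location"]).round(1))
print(sign_off())
E
```

```text
flux_jar 0.7 [405.6 -51.1  -1.1]
gas_torch 0.68 [ 416.7 -276.6    1.1]
parts_box 0.96 [376.7 119.4   2.6]
the job is handed in; nothing more can be done
None
```

The fan's rocker switch is on and the damper lever is at its full-open stop. I handed the job in at about 19 s of the 51 s allowed.

- **Rocker:** I pressed the ON end with the shut fingers. Later pictures show that end down and the other end raised. The force readings showed nothing when it snapped over, so this check rests on the pictures alone.
- **Lever:** I pushed the knob sideways with the shut fingers, without gripping it, past the half-open notch. At the stop the push force rose to about 10 N, and I backed off. After I let go, the two cameras put the lever at 90.9° and 88.8° (full open is 90°).
- **Surroundings:** the jar, torch and parts box measured within about 3 mm of where they started, which is within the measurement error. The last check did not detect the tweezers stand. The robot did not go near it, but its place is unconfirmed.
- **Disagreement:** the fingertips showed about 18 mm higher than the reported tool position, in the pictures and at the rocker. I allowed for that at both the rocker and the knob.

The arm was clear of everything at the end, and the force reading was near zero.

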